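# Swap the crockery onto its own coasters

## Task

On the crockery shop's display table three pieces stand on each other's coasters: swap them round so that each stands upright in the middle of the coaster of its own colour, the sugar pot on blue, the salt shaker on green and the milk jug on yellow. A coaster has room for one piece only, so use the empty cork coaster to park a piece on the way. Keep the pieces upright, do not knock them together, and leave the pink bowl, the brown mug and the stack of plates where they are.

Things in the scene. Friction and masses are not known exactly. Their poses are not given: they have to be found in the camera images.
- pot_center (a point): Lidded sugar pot: upright round white pot with a blue band, blue domed lid and blue knob; belongs on the blue coaster. 74 mm tall in all; straight side 54 mm across from 8 to 52 mm above its underside (foot 46 mm across), knob 16 mm across; lid does not come off. About 0.18 kg. The point is on its axis, half-way up (37 mm above its underside); z is up along its axis. Round, so its yaw does not matter.
- shaker_center (a point): Salt shaker: slim upright white cylinder with a green domed top and green band at the foot; belongs on the green coaster. 90 mm tall, 42 mm across, side straight up to 68 mm. About 0.14 kg. The point is on its axis, half-way up (45 mm above its underside); z is up along its axis. Round, so its yaw does not matter.
- jug_center (a point): Small yellow milk jug, open at the top, with a thin white band; belongs on the yellow coaster. 70 mm tall, round body 48 mm across with 4 mm walls. A thin handle loop sticks out along its +y to 45 mm from the axis (between 12 and 62 mm up), and a short lip along its -y to 31 mm, near the rim; its x sides are clear, so grip it across x. About 0.16 kg. The point is on its axis, half-way up (35 mm above its underside); z is up along its axis. Any yaw is right at the end.
- blue_top (a point): Fixed flat round coaster, 100 mm across and 6 mm thick, lying on the table; plain blue. The point is the centre of its upper face, 6 mm above the table. Place of the sugar pot.
- green_top (a point): Fixed flat round coaster, 100 mm across and 6 mm thick, lying on the table; plain green. The point is the centre of its upper face, 6 mm above the table. Place of the salt shaker.
- yellow_top (a point): Fixed flat round coaster, 100 mm across and 6 mm thick, lying on the table; plain yellow. The point is the centre of its upper face, 6 mm above the table. Place of the milk jug.
- cork_top (a point): Fixed flat round coaster, 100 mm across and 6 mm thick, lying on the table; bare brown cork with a white rim. The point is the centre of its upper face, 6 mm above the table. No piece belongs here; it is empty at the start and serves as the parking place.
- bowls_center (a point): Bystander, loose: pink bowl with a paler rim, 105 mm across, 52 mm tall. The point is on its axis, 26 mm above the table.
- cup_center (a point): Bystander, loose: dark brown mug, 76 mm across, 60 mm tall, with a handle on its +y side. The point is on its axis, 30 mm above the table.
- plates_center (a point): Bystander, loose and heavy: stack of small white plates, the top one with a dark blue rim, 124 mm across, 44 mm tall. The point is on its axis, 20 mm above the table.
Mind the look-alikes: they are no part of the job. What is shaped like the part that bears pot_center but grey is not meant.

How it is judged:
By the outcome, as a careful person would: the job done as asked, in the order asked, and still so for the second after the job is handed in, with the robot touching nothing.
It also fails if it takes over 104 s, if anything falls off the work surface, if the arm or the gripper's body presses on something with over 40 N, if the wrist force passes 120 N, or if a joint passes its speed limit or range.

## Robot

A 6-joint arm with a two-finger parallel gripper is mounted at the origin on the work surface. World frame = base frame: x ahead of the robot, y to its left, z up, the work surface at z = 0. Lengths are in m, angles in degrees, forces in N, time in s.
With the tool pointing down it reaches from about 0.3 to 0.75 m from the base axis. Payload 8.5 kg.
Tool frame: the origin (TCP) lies on the centre line of the jaws, within the pads' length; the fingertips stand 19 mm ahead of it and the grasp point (between the pads) is the TCP (env.tcp_to_tips is the z of the fingertips in the tool frame, in m); z points along the fingers, y is the line along which they close (so a half turn about z gives the same grasp; the last joint's range is limited). The gripper opens to 85 mm and grips with 20 to 120 N. Pads are 22 mm wide; open, the fingers measure 114 mm over their backs; the gripper's body (76 mm by 85 mm) begins 54 mm behind the grasp point. The pads swing forward as they close: fully open they stand 13 mm farther back than shut.
Start: joints at [-85.502, 21.807, 74.336, -0, 83.858, -12.336], TCP at [0.159, -0.526, 0.226] pointing down, gripper open.
Joint ranges: [-178.18, 178.18], [-50.72, 133.34], [12.68, 142.11], [-81.47, 261.47], [9.98, 163.14], [-165.26, 165.26]. Speed limits (degrees/s): [136.94, 136.94, 180, 180, 180, 180].

## Interface

Orientations are given as a 3x3 rotation matrix whose columns are the frame's x, y, z axes.
In Python, from rig import env gives the robot as it stands.
- The arm moves only by the tool servo_tool, never from a script. Its argument "steps" is a list of rows, each an object of numbers: "tx", "ty", "tz": the shift along the world's x, y, z in cm; "yaw": the turn about the world's z in degrees; "claw": the finger opening in cm, from 0 to 8.54. In form: [{"tx": .., "ty": .., "tz": .., "yaw": .., "claw": ..}, ...]. A call has 1 to 20 rows; each row shifts and turns the commanded pose from where the row before left it; what a row does not reach is not made up. A row lasts 1/10 s, in which the tool goes at most 50 mm and 8.59 degrees, less where a joint would pass 70% of its speed; a pose out of reach is approached as far as the arm can. A call with a gripper value outside its range is refused whole. The fingers move at their own pace and stop on an object; "newtons" is the grip in N (left out, the last holds). Time passes only in rows, so rows that do not move let the fingers close. It gives the time, the measured TCP pose, the force, the opening and the grip force at its end, in the units of the state.
- env.observe(): the state, without advancing time (a new reading comes with each control period).
- env.get_image(name): name is "side" or "top"; returns (picture, depth): 384x512x3 uint8, red, green, blue; 384x512 float32, m along the optical axis (not along the pixel's ray), 0 where there is no reading.
- env.camera_model(name): a dict with "fovy" (degrees; the focal length in pixels is half the picture's height over the tangent of half this angle, whatever the lens; pixels are square), "cx", "cy" (the principal point, pixels), "T" (4x4, takes a point from camera to world coordinates). Camera axes: x right, y down, z forward; pixel columns grow to the right and rows downward; lengths in m; the calibration is good to about 2 mm. A picture is of the moment at which its call begins. camera_model takes no time and is no camera call.
- env.close_job(): hands the job in; it is judged then, once.
The state is a dict: "time_s": time; "q": joint angles; "qvel": joint speeds; "joint_efforts": joint torques, N m; "position": TCP position; "tool_rot": TCP orientation; "ft_force": force on the tool from outside, world axes, zero at the start; "wrist_torque": the same for the moment, N m; "grip_width": finger opening in m; "gripper_force": force on a finger pad.
Only numpy, scipy, OpenCV 4.12 (cv2) and the standard library are available. Lean on these libraries where they do the work, as an engineer would, in place of code of your own. Each camera call takes 0.05 s, during which the arm holds its last target. There are 200 camera calls.

## Working session

There is one attempt and no reset: what is moved stays moved. The work goes in short steps, Python scripts to look and compute and a tool call to move; the robot and the scene stay as the last step left them, time stands still between calls to the robot, and variables do not carry over. Pictures are saved under pics/ and viewed, at most 14 in all, crops included, and the job is handed in when it is done.

Besides the shell and the picture viewer there is one more tool, called after ">>>" in YAML: its name, and indented under it one key for each argument. servo_tool: Moves the arm, as the interface text tells. Its arguments: {"type":"object","properties":{"steps":{"type":"array"},"newtons":{"type":"number"}},"required":["steps"]}

```bash
mkdir -p pics; cat > h.py <<'E'
import numpy as np, cv2
from rig import env
def cloud(name, tag=None):
    im,d=env.get_image(name); m=env.camera_model(name)
    f=im.shape[0]/2/np.tan(np.radians(m["fovy"])/2)
    v,u=np.mgrid[:im.shape[0],:im.shape[1]]
    P=np.stack([(u-m["cx"])/f*d,(v-m["cy"])/f*d,d],-1)@m["T"][:3,:3].T+m["T"][:3,3]
    P[d==0]=np.nan
    if tag: cv2.imwrite(f"pics/{tag}.png",im[:,:,::-1])
    return im,d,P
E
python3 - <<'E'
from h import *
for n in("top","side"):
    im,d,P=cloud(n,n+"0"); np.savez(n+"0.npz",im=im,P=P); print(env.camera_model(n))
print(env.observe())
E
```

```text
{'fovy': 50.432188816382286, 'cx': 254.83625441787999, 'cy': 192.7094551611599, 'T': array([[ 0.01998134, -0.9926967 ,  0.1189706 ,  0.45782284],
       [-0.99950597, -0.02272095, -0.02171582, -0.04527561],
       [ 0.02426034, -0.11847792, -0.99266027,  1.05860877],
       [ 0.        ,  0.        ,  0.        ,  1.        ]])}
{'fovy': 42.48070449144721, 'cx': 245.56955937336747, 'cy': 202.41892368946387, 'T': array([[-0.775741  , -0.36719384,  0.51321983,  0.00541615],
       [-0.63065716,  0.47984722, -0.60993294,  0.58607138],
       [-0.02230349, -0.79681575, -0.60381058,  0.70351866],
       [ 0.        ,  0.        ,  0.        ,  1.        ]])}
{'time_s': 0.1, 'q': array([-8.55027006e+01,  2.18362672e+01,  7.43785663e+01, -8.56079830e-04,
        8.38572413e+01, -1.23364358e+01]), 'qvel': array([-0.0339078 , -0.16971323, -0.23719708,  0.08769723, -0.01132629,
        0.06615266]), 'joint_efforts': array([ 5.40965717e-03, -4.49218619e+01, -2.31654990e+01, -4.94597634e-05,
        3.65128581e-03, -1.21479155e-05]), 'position': array([ 0.15924432, -0.52616771,  0.22529246]), 'tool_rot': array([[ 9.57148701e-01,  2.89596877e-01, -1.13447702e-04],
       [ 2.89596787e-01, -9.57147915e-01,  1.25290317e-03],
       [ 2.54250614e-04, -1.23206873e-03, -9.99999209e-01]]), 'ft_force': array([-0.12064731, -0.33212392,  0.71642689]), 'wrist_torque': array([ 0.02121441,  0.05036409, -0.04542238]), 'gripper_force': 0.0, 'grip_width': 0.08532490874774243}
```

View pics/top0.png

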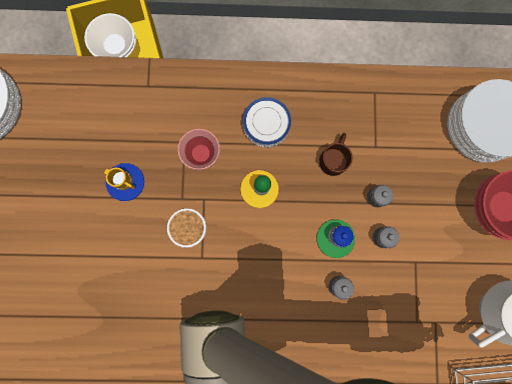

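View pics/side0.png

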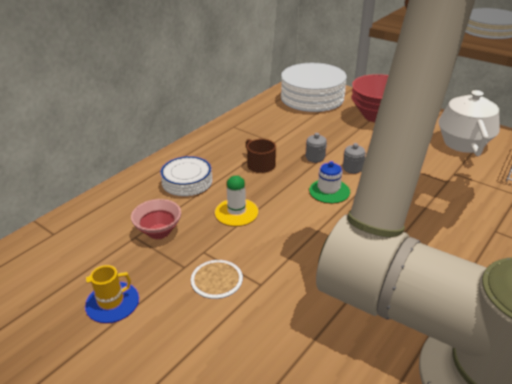

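The top picture shows the sugar pot (blue lid, 341,237) on green, the shaker (262,185) on yellow, the jug (119,180) on blue, and the cork coaster empty (186,228). Possible confusions with the pot are the grey pots at (379,195), (387,237) and (342,287). I choose the blue-lidded one at (341,237).

```bash
cat > meas.py <<'E'
from h import *
z=np.load("top0.npz"); im,P=z["im"],z["P"]
hsv=cv2.cvtColor(im,cv2.COLOR_RGB2HSV)
v,u=np.mgrid[:384,:512]
def near(c,r): return (u-c[0])**2+(v-c[1])**2<r*r
def circ(p):
    A=np.c_[2*p,np.ones(len(p))]; s=np.linalg.lstsq(A,(p**2).sum(1),rcond=None)[0]
    return s[:2],np.sqrt(s[2]+s[:2]@s[:2])
cs={"blue":((125,181),100,130),"green":((336,238),45,85),"yellow":((260,188),20,32)}
for n,(c,lo,hi) in cs.items():
    m=near(c,26)&(hsv[...,0]>=lo)&(hsv[...,0]<=hi)&(hsv[...,1]>150)&(P[...,2]<.014)
    p=P[m][:,:2].astype(np.float32); 
    (x,y),r=cv2.minEnclosingCircle(p)
    h=cv2.convexHull(p)[:,0]; print(n,m.sum(),round(x,4),round(y,4),round(r,4),np.nanmedian(P[m][:,2]),circ(h))
m=near((186,228),26)&(hsv[...,1]<60)&(hsv[...,2]>150); p=P[m][:,:2].astype(np.float32)
print("cork",m.sum(),cv2.minEnclosingCircle(p),np.nanmedian(P[m][:,2]))
for n,c,r,lo in(("pot",(341,237),18,.045),("shaker",(262,185),18,.045),("jug",(119,180),22,.062),("bowl",(199,150),26,.04),("mug",(337,158),26,.045),("plates",(267,121),30,.03),("g1",(379,195),16,.04),("g2",(387,237),16,.04),("g3",(342,287),16,.04)):
    m=near(c,r)&(P[...,2]>lo); p=P[m]; q=p[:,:2].astype(np.float32)
    h=cv2.convexHull(q)[:,0]
    print(n,m.sum(),"zmax",p[:,2].max().round(4),"mean",p[:,:2].mean(0).round(4),"hullfit",circ(h),"enc",np.round(cv2.minEnclosingCircle(q)[0],4))
a=cv2.resize(im[150:215,85:160,::-1],None,fx=5,fy=5,interpolation=cv2.INTER_CUBIC)
b=cv2.resize(im[205:270,305:380,::-1],None,fx=5,fy=5,interpolation=cv2.INTER_CUBIC)
cv2.imwrite("pics/crop.png",np.hstack([a,b]))
E
python3 meas.py
```

```text
blue 633 0.6054 0.27 0.0492 0.005291675630170856 (array([0.60524973, 0.27002482]), np.float64(0.04820215241106442))
green 465 0.4709 -0.279 0.0489 0.005044515155707696 (array([ 0.47011723, -0.27893279]), np.float64(0.047700359959678876))
yellow 837 0.5957 -0.0796 0.0503 0.005039448450824269 (array([ 0.59583528, -0.07961173]), np.float64(0.04959793711361584))
cork 267 ((0.49065694212913513, 0.10683327168226242), 0.050544239580631256) 0.005022695150475487
pot 396 zmax 0.0813 mean [ 0.4765 -0.2802] hullfit (array([ 0.47670498, -0.28317069]), np.float64(0.026754131870424854)) enc [ 0.4766 -0.2833]
shaker 257 zmax 0.0986 mean [ 0.5968 -0.0829] hullfit (array([ 0.59891303, -0.08373031]), np.float64(0.020525055825292647)) enc [ 0.5989 -0.0835]
jug 186 zmax 0.0791 mean [0.6068 0.2711] hullfit (array([0.60493462, 0.26800552]), np.float64(0.028455386882639922)) enc [0.6048 0.2677]
bowl 490 zmax 0.0562 mean [0.69   0.0802] hullfit (array([0.68694722, 0.07746921]), np.float64(0.05224493324212128)) enc [0.6869 0.078 ]
mug 255 zmax 0.0625 mean [ 0.6805 -0.2749] hullfit (array([ 0.68413431, -0.27596976]), np.float64(0.04553035442877153)) enc [ 0.6859 -0.2769]
plates 1827 zmax 0.0482 mean [ 0.7678 -0.0931] hullfit (array([ 0.76807096, -0.0931072 ]), np.float64(0.06195121760724819)) enc [ 0.7681 -0.0928]
g1 383 zmax 0.0772 mean [ 0.5792 -0.3815] hullfit (array([ 0.58061478, -0.3850156 ]), np.float64(0.02654557465190219)) enc [ 0.5808 -0.3856]
g2 401 zmax 0.0753 mean [ 0.476  -0.3946] hullfit (array([ 0.4762072 , -0.39836341]), np.float64(0.026681130043727203)) enc [ 0.476  -0.3985]
g3 406 zmax 0.0764 mean [ 0.3517 -0.2818] hullfit (array([ 0.35076431, -0.28449613]), np.float64(0.0267526433724868)) enc [ 0.3506 -0.2844]
```

View pics/crop.png

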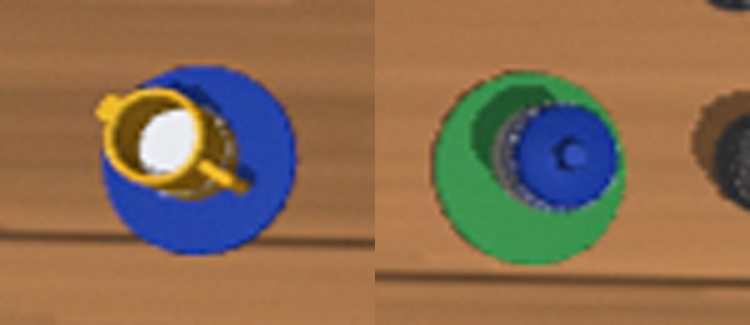

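The crop confirms the blue-lidded pot at full-frame (419/..→≈341,237) on green. The jug's lip points up-left and its handle lower-right. I'll get the jug pose and start moving.

```bash
python3 - <<'E'
from h import *
m=env.camera_model("top"); f=192/np.tan(np.radians(m["fovy"])/2)
def at(u,v,z):
    r=m["T"][:3,:3]@np.array([(u-m["cx"])/f,(v-m["cy"])/f,1]); o=m["T"][:3,3]
    return (o+r*(z-o[2])/r[2])[:2]
px=lambda a,b:(85+a/5-.4,150+b/5-.4)
c=at(*px(153,137),.076);l=at(*px(103,106),.072);h=at(*px(246,184),.065)
print(c,l,h,np.degrees(np.arctan2(*(h-l)[::-1])),np.linalg.norm(h-l))
E
```

```text
[0.60611661 0.27174194] [0.62138003 0.29806365] [0.58565498 0.22885279] -117.30173572410729 0.07788724107893873
```

>>> servo_tool:
  steps:
    - {"tx":1,"ty":0.8}
    - {"tx":2,"ty":1.5}
    - {"tx":2,"ty":1.5}
    - {"tx":2,"ty":1.5}
    - {"tx":2,"ty":1.5}
    - {"tx":2,"ty":1.5}
    - {"tx":2,"ty":1.5}
    - {"tx":2,"ty":1.5}
    - {"tx":2,"ty":1.5}
    - {"tx":2,"ty":1.5}
    - {"tx":2,"ty":1.5}
    - {"tx":2,"ty":1.5}
    - {"tx":2,"ty":1.5}
    - {"tx":2,"ty":1.5}
    - {"tx":2,"ty":1.5}
    - {"tx":1.8,"ty":1.5}
    - {"tx":1,"ty":1}
    - {}
    - {}

```text
invalid input at $.steps[0]: expected keys tx, ty, tz, yaw, claw
```

>>> servo_tool:
  steps:
    - {"tx":2,"ty":1.5,"tz":0,"yaw":0,"claw":8.5}
    - {"tx":3,"ty":2.3,"tz":0,"yaw":0,"claw":8.5}
    - {"tx":3,"ty":2.3,"tz":0,"yaw":0,"claw":8.5}
    - {"tx":3,"ty":2.3,"tz":0,"yaw":0,"claw":8.5}
    - {"tx":3,"ty":2.3,"tz":0,"yaw":0,"claw":8.5}
    - {"tx":3,"ty":2.3,"tz":0,"yaw":0,"claw":8.5}
    - {"tx":3,"ty":2.3,"tz":0,"yaw":0,"claw":8.5}
    - {"tx":3,"ty":2.3,"tz":0,"yaw":0,"claw":8.5}
    - {"tx":3,"ty":2.3,"tz":0,"yaw":0,"claw":8.5}
    - {"tx":3,"ty":2.3,"tz":0,"yaw":0,"claw":8.5}
    - {"tx":2,"ty":1.5,"tz":0,"yaw":0,"claw":8.5}
    - {"tx":0.8,"ty":0.6,"tz":0,"yaw":0,"claw":8.5}
    - {"tx":0,"ty":0,"tz":0,"yaw":0,"claw":8.5}
    - {"tx":0,"ty":0,"tz":0,"yaw":0,"claw":8.5}

```text
time_s: 1.5
position: [0.4766, -0.284, 0.2257]
tool_rot: [[0.957, 0.289, -0.001], [0.289, -0.957, 0.0], [-0.001, -0.0, -1.0]]
ft_force: [0.2, -0.8, -0.5]
grip_width: 0.0853
gripper_force: 0.0
```

>>> servo_tool:
  newtons: 40
  steps:
    - {"tx":0,"ty":0.1,"tz":-2,"yaw":0,"claw":8.5}
    - {"tx":0,"ty":0,"tz":-3,"yaw":0,"claw":8.5}
    - {"tx":0,"ty":0,"tz":-3,"yaw":0,"claw":8.5}
    - {"tx":0,"ty":0,"tz":-3,"yaw":0,"claw":8.5}
    - {"tx":0,"ty":0,"tz":-3,"yaw":0,"claw":8.5}
    - {"tx":0,"ty":0,"tz":-2,"yaw":0,"claw":8.5}
    - {"tx":0,"ty":0,"tz":-1.6,"yaw":0,"claw":8.5}
    - {"tx":0,"ty":0,"tz":-1,"yaw":0,"claw":8.5}
    - {"tx":0,"ty":0,"tz":0,"yaw":0,"claw":7}
    - {"tx":0,"ty":0,"tz":0,"yaw":0,"claw":6}
    - {"tx":0,"ty":0,"tz":0,"yaw":0,"claw":5}
    - {"tx":0,"ty":0,"tz":0,"yaw":0,"claw":5}
    - {"tx":0,"ty":0,"tz":0,"yaw":0,"claw":4.5}
    - {"tx":0,"ty":0,"tz":0,"yaw":0,"claw":4.5}
    - {"tx":0,"ty":0,"tz":0,"yaw":0,"claw":4.5}
    - {"tx":0,"ty":0,"tz":0,"yaw":0,"claw":4.5}

```text
time_s: 3.1
position: [0.4777, -0.2833, 0.0414]
tool_rot: [[0.957, 0.29, 0.002], [0.29, -0.957, -0.003], [0.001, 0.003, -1.0]]
ft_force: [-1.9, -1.1, 6.1]
grip_width: 0.0513
gripper_force: 41.2
```

>>> servo_tool:
  steps:
    - {"tx":0,"ty":0,"tz":0.5,"yaw":0,"claw":4.5}
    - {"tx":0,"ty":0,"tz":1.5,"yaw":0,"claw":4.5}
    - {"tx":0,"ty":0,"tz":2,"yaw":0,"claw":4.5}
    - {"tx":0,"ty":0,"tz":2,"yaw":0,"claw":4.5}
    - {"tx":0,"ty":0,"tz":2,"yaw":0,"claw":4.5}
    - {"tx":0,"ty":0,"tz":2,"yaw":0,"claw":4.5}
    - {"tx":0,"ty":0,"tz":2,"yaw":0,"claw":4.5}
    - {"tx":0,"ty":0,"tz":1,"yaw":0,"claw":4.5}
    - {"tx":0,"ty":0,"tz":0,"yaw":0,"claw":4.5}

```text
time_s: 4.0
position: [0.4776, -0.2826, 0.1711]
tool_rot: [[0.957, 0.29, 0.002], [0.29, -0.957, -0.002], [0.001, 0.002, -1.0]]
ft_force: [0.2, -0.3, -3.0]
grip_width: 0.0516
gripper_force: 42.4
```

>>> servo_tool:
  steps:
    - {"tx":0,"ty":1,"tz":0,"yaw":0,"claw":4.5}
    - {"tx":0.1,"ty":2,"tz":0,"yaw":0,"claw":4.5}
    - {"tx":0.1,"ty":3,"tz":0,"yaw":0,"claw":4.5}
    - {"tx":0.1,"ty":3,"tz":0,"yaw":0,"claw":4.5}
    - {"tx":0.1,"ty":3,"tz":0,"yaw":0,"claw":4.5}
    - {"tx":0.1,"ty":3,"tz":0,"yaw":0,"claw":4.5}
    - {"tx":0.1,"ty":3,"tz":0,"yaw":0,"claw":4.5}
    - {"tx":0.1,"ty":3,"tz":0,"yaw":0,"claw":4.5}
    - {"tx":0.1,"ty":3,"tz":0,"yaw":0,"claw":4.5}
    - {"tx":0.1,"ty":3,"tz":0,"yaw":0,"claw":4.5}
    - {"tx":0.1,"ty":3,"tz":0,"yaw":0,"claw":4.5}
    - {"tx":0.1,"ty":3,"tz":0,"yaw":0,"claw":4.5}
    - {"tx":0.1,"ty":3,"tz":0,"yaw":0,"claw":4.5}
    - {"tx":0.1,"ty":2,"tz":0,"yaw":0,"claw":4.5}
    - {"tx":0,"ty":1,"tz":0,"yaw":0,"claw":4.5}
    - {"tx":0,"ty":0,"tz":0,"yaw":0,"claw":4.5}
    - {"tx":0,"ty":0,"tz":0,"yaw":0,"claw":4.5}
    - {"tx":0,"ty":0,"tz":0,"yaw":0,"claw":4.5}

```text
time_s: 5.8
position: [0.4902, 0.1069, 0.1697]
tool_rot: [[0.957, 0.289, -0.0], [0.289, -0.957, -0.0], [-0.0, 0.0, -1.0]]
ft_force: [0.0, 0.3, -2.2]
grip_width: 0.0516
gripper_force: 42.4
```

>>> servo_tool:
  steps:
    - {"tx":0,"ty":0,"tz":-1,"yaw":0,"claw":4.5}
    - {"tx":0,"ty":0,"tz":-2,"yaw":0,"claw":4.5}
    - {"tx":0,"ty":0,"tz":-2.5,"yaw":0,"claw":4.5}
    - {"tx":0,"ty":0,"tz":-2.5,"yaw":0,"claw":4.5}
    - {"tx":0,"ty":0,"tz":-2,"yaw":0,"claw":4.5}
    - {"tx":0,"ty":0,"tz":-1.3,"yaw":0,"claw":4.5}
    - {"tx":0,"ty":0,"tz":-0.8,"yaw":0,"claw":4.5}
    - {"tx":0,"ty":0,"tz":-0.4,"yaw":0,"claw":4.5}
    - {"tx":0,"ty":0,"tz":-0.2,"yaw":0,"claw":4.5}
    - {"tx":0,"ty":0,"tz":0,"yaw":0,"claw":4.5}
    - {"tx":0,"ty":0,"tz":0,"yaw":0,"claw":4.5}

```text
time_s: 6.9
position: [0.4906, 0.1076, 0.0433]
tool_rot: [[0.957, 0.29, 0.001], [0.29, -0.957, -0.0], [0.001, 0.0, -1.0]]
ft_force: [0.3, -0.2, -2.0]
grip_width: 0.0513
gripper_force: 42.4
```

>>> servo_tool:
  steps:
    - {"tx":0,"ty":0,"tz":-0.1,"yaw":0,"claw":4.5}
    - {"tx":0,"ty":0,"tz":-0.1,"yaw":0,"claw":4.5}
    - {"tx":0,"ty":0,"tz":0,"yaw":0,"claw":4.5}

```text
time_s: 7.2
position: [0.4905, 0.1076, 0.0414]
tool_rot: [[0.957, 0.29, 0.001], [0.29, -0.957, -0.0], [0.001, 0.0, -1.0]]
ft_force: [-1.2, -0.1, 4.1]
grip_width: 0.0512
gripper_force: 43.0
```

>>> servo_tool:
  steps:
    - {"tx":0,"ty":0,"tz":0,"yaw":0,"claw":5.5}
    - {"tx":0,"ty":0,"tz":0,"yaw":0,"claw":6.5}
    - {"tx":0,"ty":0,"tz":0,"yaw":0,"claw":8}
    - {"tx":0,"ty":0,"tz":0,"yaw":0,"claw":8}
    - {"tx":0,"ty":0,"tz":0,"yaw":0,"claw":8}
    - {"tx":0,"ty":0,"tz":1,"yaw":0,"claw":8}
    - {"tx":0,"ty":0,"tz":2,"yaw":0,"claw":8}
    - {"tx":0,"ty":0,"tz":3,"yaw":0,"claw":8}
    - {"tx":0,"ty":0,"tz":3,"yaw":0,"claw":8}
    - {"tx":0,"ty":0,"tz":3,"yaw":0,"claw":8}
    - {"tx":0,"ty":0,"tz":2,"yaw":0,"claw":8}
    - {"tx":0,"ty":0,"tz":2,"yaw":0,"claw":8}
    - {"tx":0,"ty":0,"tz":0,"yaw":0,"claw":8}

```text
time_s: 8.5
position: [0.4912, 0.1076, 0.2038]
tool_rot: [[0.957, 0.29, 0.006], [0.29, -0.957, -0.0], [0.005, 0.002, -1.0]]
ft_force: [0.3, 0.2, -0.4]
grip_width: 0.0801
gripper_force: 0.0
```

>>> servo_tool:
  steps:
    - {"tx":1,"ty":-1.5,"tz":0,"yaw":0,"claw":8}
    - {"tx":1.3,"ty":-2.2,"tz":0,"yaw":0,"claw":8}
    - {"tx":1.3,"ty":-2.4,"tz":0,"yaw":0,"claw":8}
    - {"tx":1.3,"ty":-2.4,"tz":0,"yaw":0,"claw":8}
    - {"tx":1.3,"ty":-2.4,"tz":0,"yaw":0,"claw":8}
    - {"tx":1.3,"ty":-2.4,"tz":0,"yaw":0,"claw":8}
    - {"tx":1.3,"ty":-2.4,"tz":0,"yaw":0,"claw":8}
    - {"tx":1.2,"ty":-2,"tz":0,"yaw":0,"claw":8}
    - {"tx":0.8,"ty":-1.4,"tz":0,"yaw":0,"claw":8}
    - {"tx":0,"ty":0,"tz":0,"yaw":0,"claw":8}
    - {"tx":0,"ty":0,"tz":0,"yaw":0,"claw":8}

```text
time_s: 9.6
position: [0.5979, -0.0833, 0.2002]
tool_rot: [[0.957, 0.289, -0.001], [0.289, -0.957, 0.001], [-0.001, -0.001, -1.0]]
ft_force: [-0.0, 0.3, 0.7]
grip_width: 0.0803
gripper_force: 0.0
```

>>> servo_tool:
  steps:
    - {"tx":0.1,"ty":0,"tz":-2,"yaw":0,"claw":8}
    - {"tx":0,"ty":0,"tz":-3,"yaw":0,"claw":8}
    - {"tx":0,"ty":0,"tz":-3,"yaw":0,"claw":8}
    - {"tx":0,"ty":0,"tz":-3,"yaw":0,"claw":8}
    - {"tx":0,"ty":0,"tz":-2.3,"yaw":0,"claw":8}
    - {"tx":0,"ty":0,"tz":-1.5,"yaw":0,"claw":8}
    - {"tx":0,"ty":0,"tz":0,"yaw":0,"claw":7}
    - {"tx":0,"ty":0,"tz":0,"yaw":0,"claw":6}
    - {"tx":0,"ty":0,"tz":0,"yaw":0,"claw":5}
    - {"tx":0,"ty":0,"tz":0,"yaw":0,"claw":4.4}
    - {"tx":0,"ty":0,"tz":0,"yaw":0,"claw":3.6}
    - {"tx":0,"ty":0,"tz":0,"yaw":0,"claw":3.4}
    - {"tx":0,"ty":0,"tz":0,"yaw":0,"claw":3.4}
    - {"tx":0,"ty":0,"tz":0,"yaw":0,"claw":3.4}
    - {"tx":0,"ty":0,"tz":0,"yaw":0,"claw":3.4}

```text
time_s: 11.1
position: [0.5999, -0.0835, 0.0541]
tool_rot: [[0.957, 0.289, 0.002], [0.289, -0.957, -0.001], [0.002, 0.001, -1.0]]
ft_force: [-0.6, -0.3, 6.1]
grip_width: 0.0407
gripper_force: 39.9
```

>>> servo_tool:
  steps:
    - {"tx":0,"ty":0,"tz":0.5,"yaw":0,"claw":3.4}
    - {"tx":0,"ty":0,"tz":1.5,"yaw":0,"claw":3.4}
    - {"tx":0,"ty":0,"tz":2,"yaw":0,"claw":3.4}
    - {"tx":0,"ty":0,"tz":2,"yaw":0,"claw":3.4}
    - {"tx":0,"ty":0,"tz":2,"yaw":0,"claw":3.4}
    - {"tx":0,"ty":0,"tz":2,"yaw":0,"claw":3.4}
    - {"tx":0,"ty":0,"tz":2,"yaw":0,"claw":3.4}
    - {"tx":0,"ty":0,"tz":1,"yaw":0,"claw":3.4}
    - {"tx":0,"ty":0,"tz":0,"yaw":0,"claw":3.4}

```text
time_s: 12.0
position: [0.5996, -0.0835, 0.184]
tool_rot: [[0.957, 0.29, 0.002], [0.29, -0.957, -0.001], [0.002, 0.001, -1.0]]
ft_force: [-0.1, -0.4, -0.3]
grip_width: 0.0405
gripper_force: 40.6
```

>>> servo_tool:
  steps:
    - {"tx":-0.7,"ty":-1,"tz":0,"yaw":0,"claw":3.4}
    - {"tx":-1.2,"ty":-1.9,"tz":0,"yaw":0,"claw":3.4}
    - {"tx":-1.6,"ty":-2.4,"tz":0,"yaw":0,"claw":3.4}
    - {"tx":-1.6,"ty":-2.4,"tz":0,"yaw":0,"claw":3.4}
    - {"tx":-1.6,"ty":-2.4,"tz":0,"yaw":0,"claw":3.4}
    - {"tx":-1.6,"ty":-2.4,"tz":0,"yaw":0,"claw":3.4}
    - {"tx":-1.6,"ty":-2.4,"tz":0,"yaw":0,"claw":3.4}
    - {"tx":-1.4,"ty":-2.2,"tz":0,"yaw":0,"claw":3.4}
    - {"tx":-1,"ty":-1.5,"tz":0,"yaw":0,"claw":3.4}
    - {"tx":-0.6,"ty":-0.9,"tz":0,"yaw":0,"claw":3.4}
    - {"tx":0,"ty":0,"tz":0,"yaw":0,"claw":3.4}
    - {"tx":0,"ty":0,"tz":0,"yaw":0,"claw":3.4}

```text
time_s: 13.2
position: [0.4702, -0.278, 0.1824]
tool_rot: [[0.957, 0.289, -0.0], [0.289, -0.957, 0.001], [-0.0, -0.001, -1.0]]
ft_force: [-0.1, 0.6, -0.2]
grip_width: 0.0407
gripper_force: 40.6
```

>>> servo_tool:
  steps:
    - {"tx":0,"ty":-0.1,"tz":-1,"yaw":0,"claw":3.4}
    - {"tx":0,"ty":0,"tz":-2,"yaw":0,"claw":3.4}
    - {"tx":0,"ty":0,"tz":-2.5,"yaw":0,"claw":3.4}
    - {"tx":0,"ty":0,"tz":-2.5,"yaw":0,"claw":3.4}
    - {"tx":0,"ty":0,"tz":-2,"yaw":0,"claw":3.4}
    - {"tx":0,"ty":0,"tz":-1.3,"yaw":0,"claw":3.4}
    - {"tx":0,"ty":0,"tz":-0.8,"yaw":0,"claw":3.4}
    - {"tx":0,"ty":0,"tz":-0.4,"yaw":0,"claw":3.4}
    - {"tx":0,"ty":0,"tz":-0.2,"yaw":0,"claw":3.4}
    - {"tx":0,"ty":0,"tz":-0.1,"yaw":0,"claw":3.4}
    - {"tx":0,"ty":0,"tz":-0.1,"yaw":0,"claw":3.4}
    - {"tx":0,"ty":0,"tz":0,"yaw":0,"claw":3.4}

```text
time_s: 14.4
position: [0.4705, -0.2796, 0.0542]
tool_rot: [[0.957, 0.29, 0.001], [0.29, -0.957, -0.001], [0.001, 0.001, -1.0]]
ft_force: [-0.6, 0.7, 0.6]
grip_width: 0.0411
gripper_force: 40.6
```

>>> servo_tool:
  steps:
    - {"tx":0,"ty":0,"tz":0,"yaw":0,"claw":4.4}
    - {"tx":0,"ty":0,"tz":0,"yaw":0,"claw":5.5}
    - {"tx":0,"ty":0,"tz":0,"yaw":0,"claw":7}
    - {"tx":0,"ty":0,"tz":0,"yaw":0,"claw":7}
    - {"tx":0,"ty":0,"tz":0,"yaw":0,"claw":7}
    - {"tx":0,"ty":0,"tz":1,"yaw":0,"claw":7}
    - {"tx":0,"ty":0,"tz":2,"yaw":0,"claw":8}
    - {"tx":0,"ty":0,"tz":3,"yaw":0,"claw":8}
    - {"tx":0,"ty":0,"tz":3,"yaw":0,"claw":8}
    - {"tx":0,"ty":0,"tz":3,"yaw":0,"claw":8}
    - {"tx":0,"ty":0,"tz":2,"yaw":0,"claw":8}
    - {"tx":0,"ty":0,"tz":1,"yaw":0,"claw":8}
    - {"tx":0,"ty":0,"tz":0,"yaw":0,"claw":8}

```text
time_s: 15.7
position: [0.4705, -0.2796, 0.2051]
tool_rot: [[0.957, 0.29, 0.002], [0.29, -0.957, -0.002], [0.001, 0.002, -1.0]]
ft_force: [1.0, -0.6, -0.1]
grip_width: 0.0799
gripper_force: 0.0
```

>>> servo_tool:
  steps:
    - {"tx":0.4,"ty":1.5,"tz":0,"yaw":2,"claw":8}
    - {"tx":0.6,"ty":2.6,"tz":0,"yaw":2,"claw":8}
    - {"tx":0.8,"ty":3.4,"tz":0,"yaw":3,"claw":8}
    - {"tx":0.8,"ty":3.4,"tz":0,"yaw":3,"claw":8}
    - {"tx":0.8,"ty":3.4,"tz":0,"yaw":3,"claw":8}
    - {"tx":0.8,"ty":3.4,"tz":0,"yaw":3,"claw":8}
    - {"tx":0.8,"ty":3.4,"tz":0,"yaw":3,"claw":8}
    - {"tx":0.8,"ty":3.4,"tz":0,"yaw":3,"claw":8}
    - {"tx":0.8,"ty":3.4,"tz":0,"yaw":3,"claw":8}
    - {"tx":0.8,"ty":3.4,"tz":0,"yaw":3,"claw":8}
    - {"tx":0.8,"ty":3.4,"tz":0,"yaw":3,"claw":8}
    - {"tx":0.8,"ty":3.4,"tz":0,"yaw":3,"claw":8}
    - {"tx":0.8,"ty":3.4,"tz":0,"yaw":3,"claw":8}
    - {"tx":0.8,"ty":3.4,"tz":0,"yaw":3,"claw":8}
    - {"tx":0.8,"ty":3.4,"tz":0,"yaw":3,"claw":8}
    - {"tx":0.8,"ty":3.4,"tz":0,"yaw":3,"claw":8}
    - {"tx":0.8,"ty":2.4,"tz":0,"yaw":0,"claw":8}
    - {"tx":0.5,"ty":1,"tz":0,"yaw":0,"claw":8}
    - {"tx":0,"ty":0,"tz":0,"yaw":0,"claw":8}
    - {"tx":0,"ty":0,"tz":0,"yaw":0,"claw":8}

```text
time_s: 17.7
position: [0.6044, 0.2718, 0.2026]
tool_rot: [[0.455, 0.89, -0.002], [0.89, -0.455, -0.001], [-0.002, -0.002, -1.0]]
ft_force: [-0.3, 0.5, -0.3]
grip_width: 0.0797
gripper_force: 0.0
```

```bash
python3 - <<'E'
from h import *
im,d,P=cloud("top","top1"); np.savez("top1.npz",im=im,P=P)
m=(P[...,2]>.045)&(P[...,2]<.11)
for n,c,r in(("cork",(.4907,.1068),.05),("green",(.4705,-.279),.05)):
    k=m&(np.hypot(P[...,0]-c[0],P[...,1]-c[1])<r); q=P[k][:,:2].astype(np.float32)
    print(n,k.sum(),P[k][:,2].max(),cv2.minEnclosingCircle(q))
E
```

```text
cork 397 0.0814021102340321 ((0.48860374093055725, 0.10928471386432648), 0.026892133057117462)
green 285 0.09893151577004322 ((0.4702080488204956, -0.27884602546691895), 0.020876990631222725)
```

View pics/top1.png

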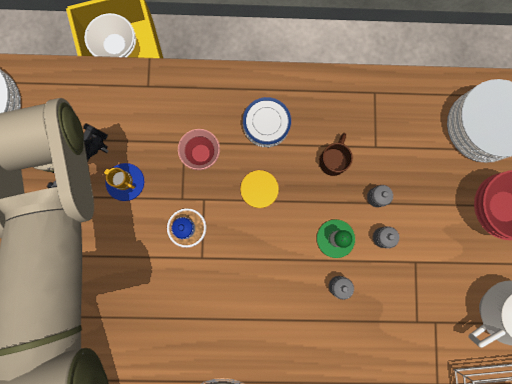

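The picture shows the pot on cork (183,228), the shaker centred on green (343,238), yellow free, and the jug untouched with the gripper above it.

>>> servo_tool:
  steps:
    - {"tx":0.15,"ty":0,"tz":-2,"yaw":0,"claw":8}
    - {"tx":0,"ty":0,"tz":-3,"yaw":0,"claw":8}
    - {"tx":0,"ty":0,"tz":-3,"yaw":0,"claw":8}
    - {"tx":0,"ty":0,"tz":-3,"yaw":0,"claw":8}
    - {"tx":0,"ty":0,"tz":-2.5,"yaw":0,"claw":8}
    - {"tx":0,"ty":0,"tz":-1.5,"yaw":0,"claw":8}
    - {"tx":0,"ty":0,"tz":-0.6,"yaw":0,"claw":8}
    - {"tx":0,"ty":0,"tz":0,"yaw":0,"claw":7}
    - {"tx":0,"ty":0,"tz":0,"yaw":0,"claw":6}
    - {"tx":0,"ty":0,"tz":0,"yaw":0,"claw":5}
    - {"tx":0,"ty":0,"tz":0,"yaw":0,"claw":4.4}
    - {"tx":0,"ty":0,"tz":0,"yaw":0,"claw":4}
    - {"tx":0,"ty":0,"tz":0,"yaw":0,"claw":4}
    - {"tx":0,"ty":0,"tz":0,"yaw":0,"claw":4}
    - {"tx":0,"ty":0,"tz":0,"yaw":0,"claw":4}

```text
time_s: 19.25
position: [0.6074, 0.2717, 0.0493]
tool_rot: [[0.457, 0.89, 0.002], [0.89, -0.457, 0.001], [0.002, 0.002, -1.0]]
ft_force: [-0.4, -1.0, 6.8]
grip_width: 0.0461
gripper_force: 40.8
```

>>> servo_tool:
  steps:
    - {"tx":0,"ty":0,"tz":0.5,"yaw":0,"claw":4}
    - {"tx":0,"ty":0,"tz":1.5,"yaw":0,"claw":4}
    - {"tx":0,"ty":0,"tz":2,"yaw":0,"claw":4}
    - {"tx":0,"ty":0,"tz":2,"yaw":0,"claw":4}
    - {"tx":0,"ty":0,"tz":2,"yaw":0,"claw":4}
    - {"tx":0,"ty":0,"tz":2,"yaw":0,"claw":4}
    - {"tx":0,"ty":0,"tz":2,"yaw":0,"claw":4}
    - {"tx":0,"ty":0,"tz":1,"yaw":0,"claw":4}
    - {"tx":0,"ty":0,"tz":0,"yaw":0,"claw":4}

```text
time_s: 20.15
position: [0.6071, 0.2717, 0.1791]
tool_rot: [[0.456, 0.89, 0.002], [0.89, -0.456, 0.001], [0.002, 0.002, -1.0]]
ft_force: [0.5, 0.4, -1.5]
grip_width: 0.0459
gripper_force: 41.2
```

>>> servo_tool:
  steps:
    - {"tx":0,"ty":-1,"tz":0,"yaw":0,"claw":4}
    - {"tx":-0.1,"ty":-2,"tz":0,"yaw":0,"claw":4}
    - {"tx":-0.1,"ty":-3,"tz":0,"yaw":0,"claw":4}
    - {"tx":-0.1,"ty":-3,"tz":0,"yaw":0,"claw":4}
    - {"tx":-0.1,"ty":-3,"tz":0,"yaw":0,"claw":4}
    - {"tx":-0.1,"ty":-3,"tz":0,"yaw":0,"claw":4}
    - {"tx":-0.1,"ty":-3,"tz":0,"yaw":0,"claw":4}
    - {"tx":-0.1,"ty":-3,"tz":0,"yaw":0,"claw":4}
    - {"tx":-0.1,"ty":-3,"tz":0,"yaw":0,"claw":4}
    - {"tx":-0.1,"ty":-3,"tz":0,"yaw":0,"claw":4}
    - {"tx":-0.1,"ty":-3,"tz":0,"yaw":0,"claw":4}
    - {"tx":-0.1,"ty":-2.5,"tz":0,"yaw":0,"claw":4}
    - {"tx":0,"ty":-1.6,"tz":0,"yaw":0,"claw":4}
    - {"tx":0,"ty":-1,"tz":0,"yaw":0,"claw":4}
    - {"tx":0,"ty":0,"tz":0,"yaw":0,"claw":4}
    - {"tx":0,"ty":0,"tz":0,"yaw":0,"claw":4}
    - {"tx":0,"ty":0,"tz":0,"yaw":0,"claw":4}

```text
time_s: 21.85
position: [0.5957, -0.0784, 0.1778]
tool_rot: [[0.455, 0.89, -0.0], [0.89, -0.455, 0.0], [0.0, -0.0, -1.0]]
ft_force: [-0.0, 0.7, -1.3]
grip_width: 0.0458
gripper_force: 41.3
```

>>> servo_tool:
  steps:
    - {"tx":0,"ty":0,"tz":-1,"yaw":0,"claw":4}
    - {"tx":0,"ty":0,"tz":-2,"yaw":0,"claw":4}
    - {"tx":0,"ty":0,"tz":-2.5,"yaw":0,"claw":4}
    - {"tx":0,"ty":0,"tz":-2.5,"yaw":0,"claw":4}
    - {"tx":0,"ty":0,"tz":-2,"yaw":0,"claw":4}
    - {"tx":0,"ty":0,"tz":-1.3,"yaw":0,"claw":4}
    - {"tx":0,"ty":0,"tz":-0.8,"yaw":0,"claw":4}
    - {"tx":0,"ty":0,"tz":-0.3,"yaw":0,"claw":4}
    - {"tx":0,"ty":0,"tz":0,"yaw":0,"claw":4}
    - {"tx":0,"ty":0,"tz":0,"yaw":0,"claw":4}

```text
time_s: 22.85
position: [0.5962, -0.0795, 0.0546]
tool_rot: [[0.457, 0.89, 0.001], [0.89, -0.457, -0.0], [0.0, 0.002, -1.0]]
ft_force: [0.1, 0.6, -0.7]
grip_width: 0.0459
gripper_force: 41.3
```

>>> servo_tool:
  steps:
    - {"tx":0,"ty":0,"tz":-0.2,"yaw":0,"claw":4}
    - {"tx":0,"ty":0,"tz":-0.1,"yaw":0,"claw":4}
    - {"tx":0,"ty":0,"tz":-0.1,"yaw":0,"claw":4}
    - {"tx":0,"ty":0,"tz":-0.1,"yaw":0,"claw":4}
    - {"tx":0,"ty":0,"tz":0,"yaw":0,"claw":4}
    - {"tx":0,"ty":0,"tz":0,"yaw":0,"claw":4}

```text
time_s: 23.45
position: [0.5959, -0.0794, 0.0492]
tool_rot: [[0.457, 0.89, 0.0], [0.89, -0.457, -0.0], [0.0, 0.0, -1.0]]
ft_force: [-1.5, 0.1, 4.7]
grip_width: 0.0461
gripper_force: 41.8
```

>>> servo_tool:
  steps:
    - {"tx":0,"ty":0,"tz":0,"yaw":0,"claw":5}
    - {"tx":0,"ty":0,"tz":0,"yaw":0,"claw":6}
    - {"tx":0,"ty":0,"tz":0,"yaw":0,"claw":7}
    - {"tx":0,"ty":0,"tz":0,"yaw":0,"claw":7}
    - {"tx":0,"ty":0,"tz":0,"yaw":0,"claw":7}
    - {"tx":0,"ty":0,"tz":1,"yaw":0,"claw":7}
    - {"tx":0,"ty":0,"tz":2,"yaw":0,"claw":7}
    - {"tx":0,"ty":0,"tz":3,"yaw":0,"claw":7}
    - {"tx":0,"ty":0,"tz":3,"yaw":0,"claw":8.3}
    - {"tx":0,"ty":0,"tz":3,"yaw":0,"claw":8.3}
    - {"tx":0,"ty":0,"tz":2,"yaw":0,"claw":8.3}
    - {"tx":0,"ty":0,"tz":1,"yaw":0,"claw":8.3}
    - {"tx":0,"ty":0,"tz":0,"yaw":0,"claw":8.3}

```text
time_s: 24.75
position: [0.5961, -0.0795, 0.2002]
tool_rot: [[0.457, 0.89, 0.003], [0.89, -0.457, -0.001], [0.0, 0.003, -1.0]]
ft_force: [0.2, -0.0, -1.3]
grip_width: 0.0835
gripper_force: 0.0
```

>>> servo_tool:
  steps:
    - {"tx":-0.7,"ty":1.2,"tz":0,"yaw":0,"claw":8.3}
    - {"tx":-1.3,"ty":2.3,"tz":0,"yaw":0,"claw":8.3}
    - {"tx":-1.4,"ty":2.5,"tz":0,"yaw":0,"claw":8.3}
    - {"tx":-1.4,"ty":2.5,"tz":0,"yaw":0,"claw":8.3}
    - {"tx":-1.4,"ty":2.5,"tz":0,"yaw":0,"claw":8.3}
    - {"tx":-1.4,"ty":2.5,"tz":0,"yaw":0,"claw":8.3}
    - {"tx":-1.4,"ty":2.5,"tz":0,"yaw":0,"claw":8.3}
    - {"tx":-1.2,"ty":1.9,"tz":0,"yaw":0,"claw":8.3}
    - {"tx":-0.5,"ty":0.9,"tz":0,"yaw":0,"claw":8.3}
    - {"tx":0,"ty":0,"tz":0,"yaw":0,"claw":8.3}
    - {"tx":0,"ty":0,"tz":0,"yaw":0,"claw":8.3}

```text
time_s: 25.85
position: [0.4889, 0.1083, 0.1984]
tool_rot: [[0.457, 0.89, -0.001], [0.89, -0.457, -0.0], [-0.0, -0.0, -1.0]]
ft_force: [0.0, -1.6, -0.5]
grip_width: 0.0825
gripper_force: 0.0
```

Descend 15.8 cm, grip, lift.

>>> servo_tool:
  steps:
    - {"tx":0,"ty":0,"tz":-2,"yaw":0,"claw":8.5}
    - {"tx":0,"ty":0,"tz":-3,"yaw":0,"claw":8.5}
    - {"tx":0,"ty":0,"tz":-3,"yaw":0,"claw":8.5}
    - {"tx":0,"ty":0,"tz":-3,"yaw":0,"claw":8.5}
    - {"tx":0,"ty":0,"tz":-2.5,"yaw":0,"claw":8.5}
    - {"tx":0,"ty":0,"tz":-1.5,"yaw":0,"claw":8.5}
    - {"tx":0,"ty":0,"tz":-0.8,"yaw":0,"claw":8.5}
    - {"tx":0,"ty":0,"tz":0,"yaw":0,"claw":7}
    - {"tx":0,"ty":0,"tz":0,"yaw":0,"claw":6}
    - {"tx":0,"ty":0,"tz":0,"yaw":0,"claw":5}
    - {"tx":0,"ty":0,"tz":0,"yaw":0,"claw":4.5}
    - {"tx":0,"ty":0,"tz":0,"yaw":0,"claw":4.5}
    - {"tx":0,"ty":0,"tz":0,"yaw":0,"claw":4.5}
    - {"tx":0,"ty":0,"tz":0,"yaw":0,"claw":4.5}

```text
time_s: 27.25
position: [0.4895, 0.1084, 0.0421]
tool_rot: [[0.456, 0.89, 0.003], [0.89, -0.457, -0.0], [0.001, 0.002, -1.0]]
ft_force: [-1.5, -1.9, 5.8]
grip_width: 0.0518
gripper_force: 41.1
```

>>> servo_tool:
  steps:
    - {"tx":0,"ty":0,"tz":0.5,"yaw":0,"claw":4.5}
    - {"tx":0,"ty":0,"tz":1.5,"yaw":0,"claw":4.5}
    - {"tx":0,"ty":0,"tz":2,"yaw":0,"claw":4.5}
    - {"tx":0,"ty":0,"tz":2,"yaw":0,"claw":4.5}
    - {"tx":0,"ty":0,"tz":2,"yaw":0,"claw":4.5}
    - {"tx":0,"ty":0,"tz":2,"yaw":0,"claw":4.5}
    - {"tx":0,"ty":0,"tz":2,"yaw":0,"claw":4.5}
    - {"tx":0,"ty":0,"tz":1,"yaw":0,"claw":4.5}
    - {"tx":0,"ty":0,"tz":0,"yaw":0,"claw":4.5}

```text
time_s: 28.15
position: [0.4891, 0.1086, 0.172]
tool_rot: [[0.457, 0.89, 0.003], [0.89, -0.457, 0.0], [0.001, 0.002, -1.0]]
ft_force: [-0.2, -0.1, -2.7]
grip_width: 0.0515
gripper_force: 42.4
```

```bash
python3 - <<'E'
from h import *
im,d,P=cloud("top","top2"); hsv=cv2.cvtColor(im,cv2.COLOR_RGB2HSV)
m=(hsv[...,0]>100)&(hsv[...,0]<130)&(hsv[...,1]>150)&(P[...,2]<.014)&(np.hypot(P[...,0]-.605,P[...,1]-.27)<.07)
print(m.sum(),cv2.minEnclosingCircle(P[m][:,:2].astype(np.float32)),P[m][:,:2].mean(0))
m=(P[...,2]>.069)&(P[...,2]<.09)&(np.hypot(P[...,0]-.5957,P[...,1]+.0796)<.045)
print(m.sum(),cv2.minEnclosingCircle(P[m][:,:2].astype(np.float32)))
E
```

```text
852 ((0.6066233515739441, 0.2699442505836487), 0.04872782155871391) [0.61443923 0.26851633]
117 ((0.5986999869346619, -0.07511376589536667), 0.027040550485253334)
```

>>> servo_tool:
  steps:
    - {"tx":0.7,"ty":0.9,"tz":0,"yaw":0,"claw":4.5}
    - {"tx":1.3,"ty":1.8,"tz":0,"yaw":0,"claw":4.5}
    - {"tx":1.6,"ty":2.2,"tz":0,"yaw":0,"claw":4.5}
    - {"tx":1.6,"ty":2.2,"tz":0,"yaw":0,"claw":4.5}
    - {"tx":1.6,"ty":2.2,"tz":0,"yaw":0,"claw":4.5}
    - {"tx":1.6,"ty":2.2,"tz":0,"yaw":0,"claw":4.5}
    - {"tx":1.4,"ty":2,"tz":0,"yaw":0,"claw":4.5}
    - {"tx":1.1,"ty":1.6,"tz":0,"yaw":0,"claw":4.5}
    - {"tx":0.8,"ty":1,"tz":0,"yaw":0,"claw":4.5}
    - {"tx":0,"ty":0,"tz":0,"yaw":0,"claw":4.5}
    - {"tx":0,"ty":0,"tz":0,"yaw":0,"claw":4.5}
    - {"tx":0,"ty":0,"tz":0,"yaw":0,"claw":4.5}

```text
time_s: 29.4
position: [0.6054, 0.2693, 0.1703]
tool_rot: [[0.457, 0.89, -0.001], [0.89, -0.457, -0.0], [-0.001, -0.001, -1.0]]
ft_force: [0.2, 0.4, -2.3]
grip_width: 0.0518
gripper_force: 42.4
```

>>> servo_tool:
  steps:
    - {"tx":0,"ty":0,"tz":-1,"yaw":0,"claw":4.5}
    - {"tx":0,"ty":0,"tz":-2,"yaw":0,"claw":4.5}
    - {"tx":0,"ty":0,"tz":-2.5,"yaw":0,"claw":4.5}
    - {"tx":0,"ty":0,"tz":-2.5,"yaw":0,"claw":4.5}
    - {"tx":0,"ty":0,"tz":-2,"yaw":0,"claw":4.5}
    - {"tx":0,"ty":0,"tz":-1.3,"yaw":0,"claw":4.5}
    - {"tx":0,"ty":0,"tz":-0.8,"yaw":0,"claw":4.5}
    - {"tx":0,"ty":0,"tz":-0.3,"yaw":0,"claw":4.5}
    - {"tx":0,"ty":0,"tz":0,"yaw":0,"claw":4.5}
    - {"tx":0,"ty":0,"tz":0,"yaw":0,"claw":4.5}

```text
time_s: 30.4
position: [0.6062, 0.2697, 0.0477]
tool_rot: [[0.457, 0.89, 0.002], [0.89, -0.457, 0.0], [0.001, 0.001, -1.0]]
ft_force: [0.2, -0.1, -1.7]
grip_width: 0.0516
gripper_force: 42.4
```

>>> servo_tool:
  steps:
    - {"tx":0,"ty":0,"tz":-0.2,"yaw":0,"claw":4.5}
    - {"tx":0,"ty":0,"tz":-0.15,"yaw":0,"claw":4.5}
    - {"tx":0,"ty":0,"tz":-0.1,"yaw":0,"claw":4.5}
    - {"tx":0,"ty":0,"tz":-0.1,"yaw":0,"claw":4.5}
    - {"tx":0,"ty":0,"tz":0,"yaw":0,"claw":4.5}
    - {"tx":0,"ty":0,"tz":0,"yaw":0,"claw":4.5}

```text
time_s: 31.0
position: [0.6058, 0.2697, 0.0422]
tool_rot: [[0.456, 0.89, 0.001], [0.89, -0.456, 0.0], [0.0, 0.001, -1.0]]
ft_force: [-2.9, -0.2, 7.5]
grip_width: 0.0516
gripper_force: 43.2
```

Seated. Release, rise and back away toward the robot.

>>> servo_tool:
  steps:
    - {"tx":0,"ty":0,"tz":0,"yaw":0,"claw":5.5}
    - {"tx":0,"ty":0,"tz":0,"yaw":0,"claw":6.5}
    - {"tx":0,"ty":0,"tz":0,"yaw":0,"claw":7.5}
    - {"tx":0,"ty":0,"tz":0,"yaw":0,"claw":7.5}
    - {"tx":0,"ty":0,"tz":0,"yaw":0,"claw":7.5}
    - {"tx":0,"ty":0,"tz":1,"yaw":0,"claw":7.5}
    - {"tx":0,"ty":0,"tz":2,"yaw":0,"claw":7.5}
    - {"tx":0,"ty":0,"tz":3,"yaw":0,"claw":7.5}
    - {"tx":0,"ty":0,"tz":3,"yaw":0,"claw":7.5}
    - {"tx":0,"ty":0,"tz":3,"yaw":0,"claw":7.5}
    - {"tx":0,"ty":0,"tz":3,"yaw":0,"claw":7.5}
    - {"tx":0,"ty":0,"tz":2,"yaw":0,"claw":7.5}
    - {"tx":-2,"ty":0,"tz":1,"yaw":0,"claw":7.5}
    - {"tx":-3,"ty":0,"tz":0,"yaw":0,"claw":7.5}
    - {"tx":-3,"ty":0,"tz":0,"yaw":0,"claw":7.5}
    - {"tx":-3,"ty":0,"tz":0,"yaw":0,"claw":7.5}
    - {"tx":-3,"ty":0,"tz":0,"yaw":0,"claw":7.5}
    - {"tx":-1,"ty":0,"tz":0,"yaw":0,"claw":7.5}
    - {"tx":0,"ty":0,"tz":0,"yaw":0,"claw":7.5}
    - {"tx":0,"ty":0,"tz":0,"yaw":0,"claw":7.5}

```text
time_s: 33.0
position: [0.4568, 0.2696, 0.2217]
tool_rot: [[0.457, 0.89, 0.001], [0.89, -0.457, 0.0], [0.001, 0.001, -1.0]]
ft_force: [0.2, 0.2, 0.7]
grip_width: 0.075
gripper_force: 0.0
```

```bash
python3 - <<'E'
from h import *
im,d,P=cloud("top","top3")
m=(P[...,2]>.045)&(P[...,2]<.11)
for n,c,r in(("blue",(.606,.27),.05),("green",(.4705,-.279),.05),("yellow",(.5957,-.0796),.055),("bowl",(.687,.078),.07),("mug",(.684,-.276),.065),("plates",(.768,-.093),.08)):
    k=m&(np.hypot(P[...,0]-c[0],P[...,1]-c[1])<r); q=P[k][:,:2].astype(np.float32)
    print(n,k.sum(),P[k][:,2].max(),cv2.minEnclosingCircle(q))
E
```

```text
blue 403 0.0835378941864875 ((0.603403627872467, 0.27081426978111267), 0.027927689254283905)
green 287 0.09767566034900199 ((0.47008413076400757, -0.2790699601173401), 0.02086619660258293)
yellow 192 0.07839799589809948 ((0.5932021141052246, -0.08363121747970581), 0.0370570570230484)
bowl 321 0.05466079419277903 ((0.6869699954986572, 0.07736336439847946), 0.052723951637744904)
mug 258 0.06365057050796796 ((0.6863119602203369, -0.27710431814193726), 0.052827704697847366)
plates 18 0.047147440689419895 ((0.7668049931526184, -0.09341341257095337), 0.062067851424217224)
```

View pics/top3.png

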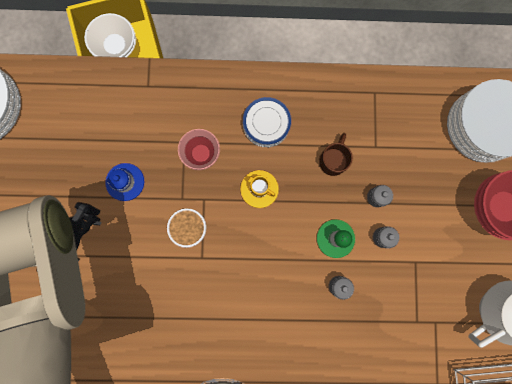

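The final picture shows the pot on blue (120,179), the jug on yellow (260,186) and the shaker on green (343,238). Each is within about 3 mm of its coaster's centre, cork is empty, and the bystanders have not moved.

```bash
python3 -c "
from rig import env
print(env.close_job())"
```

```text
the job is handed in; nothing more can be done
None
```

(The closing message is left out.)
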